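# Shut the till lid and lock it with the red quarter-turn bolt

### The arm

A 6-joint arm with a two-finger parallel gripper is mounted at the origin on the work surface; the furniture and walls round the work are solid. World frame = base frame: x ahead of the robot, y to its left, z up, the work surface at z = 0. Lengths are in m, angles in rad, forces in N, time in s.
With the tool pointing down it reaches from about 0.375 to 0.975 m from the base axis. Payload 3.8 kg.
Tool frame: the origin (TCP) lies midway between the tips of the shut fingers; the grasp point (between the pads) lies 19 mm behind it; z points along the fingers, y is the line along which they close (so a half turn about z gives the same grasp; the last joint's range is limited). The gripper opens to 85 mm and grips with 20 to 120 N. Pads are 22 mm wide; open, the fingers measure 114 mm over their backs; the gripper's body (76 mm by 85 mm) begins 54 mm behind the grasp point. The pads swing forward as they close: fully open they stand 13 mm farther back than shut.
Start: joints at [1.091, 0.264, 1.604, -0, 1.274, -0.037], TCP at [0.289, 0.61, 0.231] pointing down, gripper open.
Joint ranges: [-2.63, 2.63], [-0.94, 2.18], [0.31, 2.57], [-1.31, 4.45], [0, 2.66], [-2.55, 2.55]. Speed limits (rad/s): [2.57, 2.57, 3.14, 3.14, 3.14, 3.14].

### API

Orientations are given as a rotation vector (axis times angle).
In Python, from workcell import bot, cams gives the robot as it stands.
- The arm moves only by the tool play_rows, never from a script. Its argument "rows" is a list of rows, each a list of 2 entries, a list of its own where there are three numbers: the shift along the tool's x, y, z scaled (see below), then the turn, a rotation vector about the tool's x, y, z scaled (see below). A call has 1 to 20 rows; each row is the pose to reach, as a shift and turn from the pose commanded when the call began, along the tool's axes at that moment; what a row does not reach only later rows make up. The controller multiplies each number of a shift by 250 mm and each number of a turn by 45 degrees. A row lasts 1/12 s, in which the tool goes at most 41.7 mm and 7.16 degrees, less where a joint would pass 70% of its speed; a pose out of reach is approached as far as the arm can. A call with a number of a shift or a turn outside -1 to 1 is refused whole. A call with a gripper value outside its range is refused whole. "claw" is the opening, from -1 (shut) to 1 (fully open), set as the call begins (left out, the last holds). The fingers move at their own pace and stop on an object; "newtons" is the grip in N (left out, the last holds). Time passes only in rows, so rows that repeat a pose let the fingers close. It gives the time, the measured TCP pose, the force, the opening and the grip force at its end, in the units of the state.
- bot.read_state(): the state, without advancing time (a new reading comes with each control period).
- cams.read_camera(name): name is "scene" or "side" or "wrist"; returns a dict with "image" (480x640x3 uint8, red, green, blue), "K" (3x3 intrinsics, pixels), "T" (4x4, takes a point from camera to world coordinates); the wrist camera has in their place "mount" (4x4, takes a point from camera to tool coordinates, whose origin is the TCP and whose axes are the flange's). Camera axes: x right, y down, z forward; pixel columns grow to the right and rows downward; lengths in m; the calibration is good to about 2 mm. A picture is of the moment at which its call begins: read the wrist's pose just before it. There is no depth.
- bot.finish_job(): hands the job in; it is judged then, once.
The state is a dict: "time": time; "q": joint angles; "joint_vel": joint speeds; "joint_torque": joint torques, N m; "tool_pos": TCP position; "tcp_rot": TCP orientation; "wrist_force": force on the tool from outside, world axes, zero at the start; "torque": the same for the moment, N m; "width": opening from 0.0 (shut) to 1.0 (fully open); "grip_force": force on a finger pad.
Only numpy, scipy, OpenCV 4.12 (cv2) and the standard library are available. Lean on these libraries where they do the work, as an engineer would, in place of code of your own. Each camera call takes 0.05 s, during which the arm holds its last target. There are 200 camera calls.

### The job

Shut the green sloping lid of the tool till fully, then take the red-handled T-bolt from the wooden rack, put its T-head lengthwise through the slot in the shut lid until its collar sits on the lid, and turn it a quarter turn so that its handle points up and down the slope and the lid is locked; then let go of it. Leave the blue-handled bolt where it is in the rack.

Things in the scene. Friction and masses are not known exactly. Their poses are not given: they have to be found in the camera images.
- till: Fixed plywood tool till, 200 x 200 mm, origin under its centre, z up, x from its low front to its back. Its top slopes up away from the robot at 30 degrees, from 60 mm high in front to 176 mm at the back, and is covered by a green hinged lid, 240 mm along the slope x 212 x 10 mm.
- till_lid (a joint): Opening angle of the lid in rad: 0 is shut (a firm stop), up to 0.9; it starts partly open. The hinge is stiff: the lid stays where it is left and needs only about 1 to 4 N at its free edge to push it down.
- lid_hinge (a point): Centre of the lid's hinge axis, at the till's top back edge, in the lid's underside. Axes turn with the lid: x from free edge to hinge (up the slope), y along the hinge (left), z out of the lid's top. Opening by q is a turn by +q about y: the free edge, 238 mm from the hinge and nearest the robot, rises. Shut, z leans 30 degrees from vertical towards the till's front.
- lid_press (a point): Point on the lid's top face in the middle of its free edge, 13 mm from that edge; at (-225, 0, 10) mm in the frame of lid_hinge. Same axes as lid_hinge. A good place to push.
- lock_slot (a point): Centre of the slot in the lid's top face, at (-165, 0, 10) mm in the frame of lid_hinge, same axes; thin aluminium frame round it. Slot 64 mm long along y, 20 mm wide along x, through the 10 mm lid and, with the lid shut, an equal slot in the 8 mm fixed sill under it (18 mm in all); over 40 mm of free space beneath.
- red_bolt: Red-handled T-bolt, about 0.16 kg, upright in a rack pocket. Origin on its axis in the collar's underside, which rests on the rack's top; z up to the handle, x along T-head and handle. Handle 76 (x) x 16 mm (y), 8 to 50 mm above the origin; collar 42 mm diameter, 0 to 8; shank 14 mm diameter, 0 to -22; T-head 56 (x) x 14 mm (y), -22 to -34. A half turn about z makes no difference.
- red_bolt_head (a point): Centre of the red bolt's T-head, 28 mm below the bolt's origin on its axis; axes as the bolt's.
- blue_bolt: A like bolt with a blue handle, same sizes and axes, parked upright in the other pocket of the rack. It belongs to another box: leave it.
- rack: Fixed wooden rack, 80 mm (x) by 220 mm (y) by 55 mm high, origin under its centre, z up. Two pockets 22 x 66 mm, 44 mm deep, at y = -56 and +56 mm, their length along y. Which bolt is in which pocket varies.

How it is judged:
By the outcome, as a careful person would: the job done as asked, in the order asked, and still so for the second after the job is handed in, with the robot touching nothing.
It also fails if it takes over 59 s, if anything falls off the work surface, if the arm or the gripper's body presses on something with over 40 N, if the wrist force passes 120 N, or if a joint passes its speed limit or range.

## Working session

There is one attempt and no reset: what is moved stays moved. The work goes in short steps, Python scripts to look and compute and a tool call to move; the robot and the scene stay as the last step left them, time stands still between calls to the robot, and variables do not carry over. Pictures are saved under pics/ and viewed, at most 12 in all, crops included, and the job is handed in when it is done.

Besides the shell and the picture viewer there is one more tool, called as name([rows], argument=value, ...), one row to a line, values as JSON. play_rows: Moves the arm, as the interface text tells. Its arguments: {"type":"object","properties":{"rows":{"type":"array","items":{"type":"array"}},"claw":{"type":"number"},"newtons":{"type":"number"}},"required":["rows"]}

```bash
mkdir -p pics; ls
python3 - <<'E'
from workcell import bot,cams
import cv2,numpy as np,pickle
s=bot.read_state();print(s)
d={}
for n in("scene","side","wrist"):
    c=cams.read_camera(n);d[n]=c
    cv2.imwrite(f"pics/a_{n}.png",c["image"][:,:,::-1])
    print(n,c["K"].tolist(),np.round(c.get("T",c.get("mount")),4).tolist())
pickle.dump((s,d),open("a.pkl","wb"))
E
```

```text
pics
{'time': 0.0, 'q': array([ 1.09111288e+00,  2.64770312e-01,  1.60540072e+00, -2.67766190e-05,
        1.27370697e+00, -3.68829934e-02]), 'joint_vel': array([-8.80402903e-04,  6.44045848e-05,  7.16706403e-04,  2.91894135e-04,
        6.00743033e-04,  3.29164357e-04]), 'joint_torque': array([-2.45632524e-03, -5.15123785e+01, -3.67309284e+01, -5.12149345e-04,
        1.32540800e-02,  1.75438527e-05]), 'tool_pos': array([0.28887226, 0.60923626, 0.22993605]), 'tcp_rot': array([-0.68974559, -3.06436477,  0.00348039]), 'wrist_force': array([ 0.67206884, -0.17343391,  0.13595968]), 'torque': array([ 0.03137537, -0.04190956, -0.00276962]), 'grip_force': 0.0, 'width': 1.0026536848448366}
scene [[570.9213896091077, 0.0, 312.6896659000229], [0.0, 570.9213896091077, 247.78525066779298], [0.0, 0.0, 1.0]] [[0.8706, -0.3884, 0.302, 0.2608], [-0.4917, -0.6654, 0.5617, -0.8186], [-0.0172, -0.6375, -0.7702, 1.0772], [0.0, 0.0, 0.0, 1.0]]
side [[480.49489962167803, 0.0, 320.67519170948344], [0.0, 480.49489962167803, 239.9265923930224], [0.0, 0.0, 1.0]] [[-0.9995, 0.0127, -0.0284, 0.6417], [0.0311, 0.3749, -0.9265, 0.6823], [-0.0011, -0.927, -0.3751, 0.4662], [0.0, 0.0, 0.0, 1.0]]
wrist [[417.678261492859, 0.0, 322.879398960164], [0.0, 417.678261492859, 240.18248333747903], [0.0, 0.0, 1.0]] [[0.0009, -0.9469, -0.3215, 0.0826], [1.0, 0.0007, 0.0009, 0.0001], [-0.0006, -0.3215, 0.9469, -0.1423], [0.0, 0.0, 0.0, 1.0]]
```

View pics/a_scene.png

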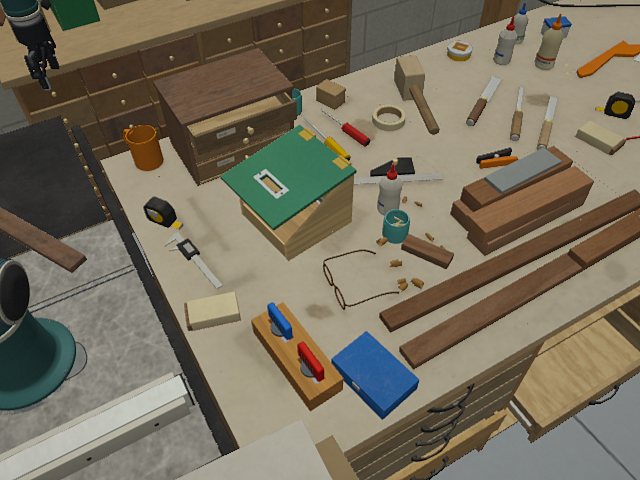

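View pics/a_side.png

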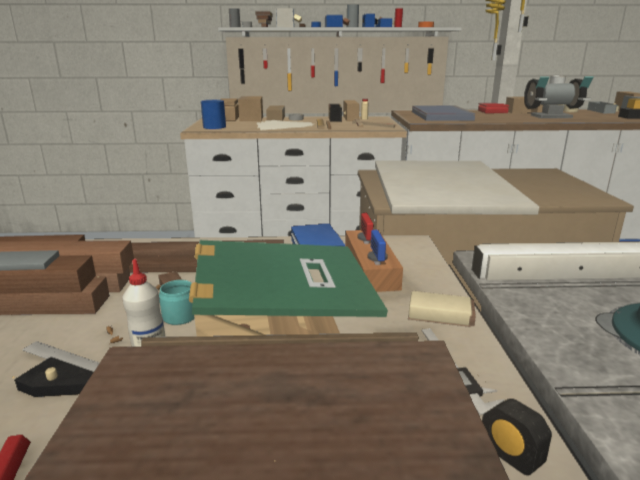

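Scene view: the lid spans about (222,178), (300,127), (355,172) and (294,227), with the slot frame at (270,183). The red handle is at (311,360) and the blue at (279,320). Side view: lid between (197,243) and (375,310), slot at (317,272), red handle at (367,228), blue at (378,246).

```bash
cat > h.py <<'E'
import numpy as np,cv2,pickle
def proj(c,P,T=None):
    T=c["T"] if T is None else T
    p=np.linalg.inv(T)@np.append(P,1);u=c["K"]@p[:3];return u[:2]/u[2]
def ray(c,uv,T=None):
    T=c["T"] if T is None else T
    d=T[:3,:3]@np.linalg.solve(c["K"],[uv[0],uv[1],1.]);return T[:3,3],d/np.linalg.norm(d)
def plane(c,uv,z,T=None):
    o,d=ray(c,uv,T);return o+d*(z-o[2])/d[2]
def tri(r1,r2):
    A=np.zeros((3,3));b=np.zeros(3)
    for o,d in(r1,r2):
        M=np.eye(3)-np.outer(d,d);A+=M;b+=M@o
    p=np.linalg.solve(A,b)
    return p,[np.linalg.norm(np.cross(p-o,d)) for o,d in(r1,r2)]
def mask(img,lo,hi):
    return cv2.inRange(cv2.cvtColor(img,cv2.COLOR_RGB2HSV),np.array(lo),np.array(hi))
def blobs(m,roi,amin=20):
    z=np.zeros_like(m);x0,y0,x1,y1=roi;z[y0:y1,x0:x1]=m[y0:y1,x0:x1]
    c,_=cv2.findContours(z,cv2.RETR_CCOMP,cv2.CHAIN_APPROX_NONE)
    return sorted([k for k in c if cv2.contourArea(k)>amin],key=cv2.contourArea,reverse=True)
E
python3 - <<'E'
from h import *
s,d=pickle.load(open("a.pkl","rb"))
R={"scene":dict(g=(200,110,370,290),r=(240,290,350,410)),"side":dict(g=(180,230,400,340),r=(340,205,410,270))}
for n in R:
    im=d[n]["image"]
    g=blobs(mask(im,(65,80,30),(95,255,255)),R[n]["g"])
    print(n,"green");
    for k in g[:4]:
        print(cv2.contourArea(k),cv2.approxPolyDP(k,3,True)[:,0].tolist())
    for nm,m in(("red",mask(im,(0,150,60),(8,255,255))|mask(im,(172,150,60),(180,255,255))),("blue",mask(im,(100,120,50),(125,255,255)))):
        for k in blobs(m,R[n]["r"])[:2]:print(nm,cv2.contourArea(k),cv2.approxPolyDP(k,1.5,True)[:,0].tolist(),cv2.minAreaRect(k))
a=cv2.resize(d["scene"]["image"][295:415,240:360],(400,400),interpolation=cv2.INTER_CUBIC)
b=cv2.resize(d["side"]["image"][200:300,330:430],(400,400),interpolation=cv2.INTER_CUBIC)
w=cv2.resize(d["wrist"]["image"],(266,200))
o=np.hstack([a,b]);cv2.imwrite("pics/b.png",o[:,:,::-1])
E
```

```text
scene green
6837.0 [[300, 125], [220, 176], [273, 229], [355, 172], [350, 165], [342, 170], [331, 160], [337, 155], [315, 137], [307, 142], [298, 135], [303, 128]]
553.5 [[252, 176], [266, 168], [289, 191], [275, 199]]
red 354.0 [[302, 341], [298, 344], [299, 355], [300, 352], [313, 368], [314, 376], [319, 381], [323, 378], [323, 368]] ((310.64190673828125, 360.8986511230469), (42.66288757324219, 12.089756965637207), 54.46232223510742)
blue 372.0 [[349, 345], [332, 358], [333, 364], [349, 385]] ((340.5, 365.0), (40.0, 17.0), 90.0)
blue 359.0 [[268, 304], [269, 315], [275, 321], [277, 327], [280, 328], [283, 335], [287, 339], [290, 338], [290, 325], [273, 303]] ((279.4800109863281, 320.6400451660156), (40.40000534057617, 11.600000381469727), 53.13010025024414)
side green
10978.5 [[180, 281], [180, 323], [189, 320], [194, 312], [351, 314], [355, 308], [368, 304], [368, 309], [373, 307], [373, 302], [366, 299], [369, 297], [365, 278], [348, 257], [348, 250], [340, 250], [342, 246], [201, 242], [216, 245], [214, 257], [199, 257], [197, 281], [215, 284], [214, 298], [195, 299], [190, 304], [190, 283]]
901.0 [[298, 258], [322, 257], [337, 287], [309, 288]]
red 127.5 [[363, 213], [362, 216], [366, 223], [366, 237], [369, 239], [372, 223], [367, 214]] ((368.15972900390625, 225.588623046875), (26.663475036621094, 8.513599395751953), 79.2156982421875)
blue 200.0 [[375, 230], [372, 233], [377, 244], [377, 256], [379, 260], [382, 260], [384, 258], [384, 242]] ((379.5794372558594, 244.7653350830078), (30.802297592163086, 9.814249038696289), 77.73522186279297)
```

View pics/b.png

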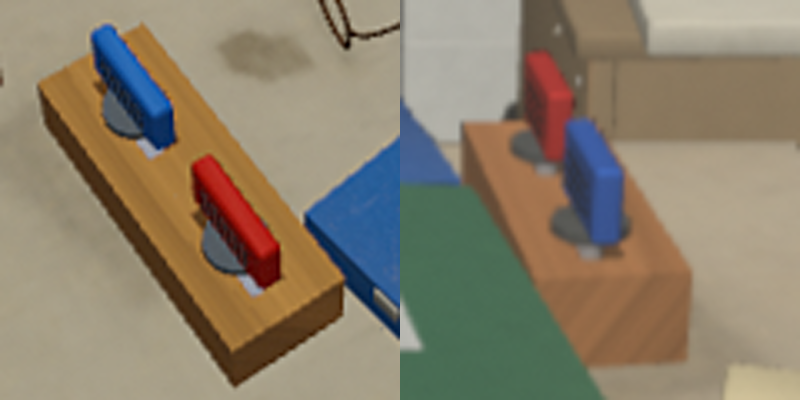

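Crop: in the scene view (left) the rack's top corners are at crop (38,88), (143,25), (345,287) and (235,348). Red is in the near-right pocket, and the handles run along the rack. I'll triangulate these next.

Run:
```python
from h import *
np.set_printoptions(precision=4,suppress=True)
s,d=pickle.load(open("a.pkl","rb"));A,B=d["scene"],d["side"]
def t(a,b):return tri(ray(A,a),ray(B,b))
pr={"F+-":((252,176),(337,287)),"F++":((266,168),(309,288)),"F-+":((289,191),(298,258)),"F--":((275,199),(322,257)),
"free+":((220,176),(373,302)),"free-":((273,227),(342,246)),"hin+":((301,126),(190,303)),"hin-":((355,171),(198,242))}
P={}
for k,v in pr.items():
    p,e=t(*v);P[k]=p;print(k,p,np.round(e[0],4))
fr=[P[k] for k in list(P)[:4]];print("slot centre",np.mean(fr,0),"long",(fr[0]+fr[1]-fr[2]-fr[3])/2,"short",(fr[1]+fr[2]-fr[0]-fr[3])/2)
c=[np.array(q)/3.3333+[240,295] for q in((38,88),(143,25),(345,287),(235,348))]
W=[plane(A,q,.055) for q in c];print("rack",np.array(W),"ctr",np.mean(W,0),[np.linalg.norm(W[i]-W[(i+1)%4]) for i in range(4)])
L=W[2]+W[3]-W[0]-W[1];print("rack long dir deg",np.degrees(np.arctan2(L[1],L[0])))
for n,a,b in(("red",(310.6,360.9),(368.2,225.6)),("blue",(279.5,320.6),(379.6,244.8))):print(n,t(a,b))
# top edge ends, red/blue in crop
for n,pa,pb in(("redtop",((205,160),(275,258)),((534-400,54),(568-400,98))),("bluetop",((102,30),(172,122)),((577-400,122),(613-400,172)))):
    ps=[t(np.array(a)/3.3333+[240,295],np.array(b)/4+[330,200]) for a,b in zip(pa,pb[::-1] if 0 else pb[::-1])]
    ps2=[t(np.array(a)/3.3333+[240,295],np.array(b)/4+[330,200]) for a,b in zip(pa,pb)]
    print(n,ps,ps2)
```

```text
F+- [0.6027 0.1065 0.1645] 0.0006
F++ [0.6412 0.1119 0.1668] 0.0014
F-+ [0.6546 0.017  0.1673] 0.0012
F-- [0.6172 0.0117 0.1659] 0.0021
free+ [0.5494 0.1468 0.1613] 0.0093
free- [ 0.5802 -0.0529  0.1562] 0.0036
hin+ [0.7781 0.1848 0.1866] 0.0014
hin- [ 0.8097 -0.0152  0.182 ] 0.0019
slot centre [0.6289 0.0618 0.1661] long [-0.0139  0.0949 -0.001 ] short [0.0379 0.0053 0.0018]
rack [[ 0.4513 -0.1833  0.055 ]
 [ 0.5309 -0.1741  0.055 ]
 [ 0.5478 -0.3966  0.055 ]
 [ 0.4736 -0.3977  0.055 ]] ctr [ 0.5009 -0.2879  0.055 ] [np.float64(0.08010019767552562), np.float64(0.22317515488405837), np.float64(0.07424573131298862), np.float64(0.21555967195521386)]
rack long dir deg -84.86369573660548
red (array([ 0.504 , -0.3411,  0.0861]), [np.float64(0.002099470271013108), np.float64(0.002099470271013103)])
blue (array([ 0.4942, -0.2288,  0.0852]), [np.float64(0.002066464109739007), np.float64(0.0020664641097387884)])
redtop [(array([ 0.5022, -0.3058,  0.102 ]), [np.float64(0.003700960676292674), np.float64(0.003700960676292826)]), (array([ 0.5093, -0.3808,  0.1013]), [np.float64(0.0006377749713831477), np.float64(0.0006377749713830738)])] [(array([ 0.5089, -0.3172,  0.1214]), [np.float64(0.007783765579033694), np.float64(0.007783765579033543)]), (array([ 0.5021, -0.3699,  0.0805]), [np.float64(0.013012549203233772), np.float64(0.013012549203233883)])]
bluetop [(array([ 0.4926, -0.1948,  0.1032]), [np.float64(0.001967839612305943), np.float64(0.001967839612305785)]), (array([ 0.4998, -0.2726,  0.1001]), [np.float64(0.0019076962377288292), np.float64(0.0019076962377286987)])] [(array([ 0.4987, -0.2086,  0.1227]), [np.float64(0.008806208801394032), np.float64(0.008806208801394266)]), (array([ 0.4933, -0.259 ,  0.0791]), [np.float64(0.013659877939475953), np.float64(0.01365987793947581)])]
```

```bash
cat >> h.py <<'E'
from scipy.spatial.transform import Rotation as Ro
YAW=np.radians(8.3);X=np.array([np.cos(YAW),np.sin(YAW),0]);Y=np.array([-X[1],X[0],0]);Z=np.array([0,0,1.])
H=np.array([.792,.0855,.1755])
N30=-.5*X+np.sqrt(.75)*Z; U30=np.sqrt(.75)*X+.5*Z
def tool(z,y):
    z=z/np.linalg.norm(z);y=y-z*(y@z);y/=np.linalg.norm(y);return np.c_[np.cross(y,z),y,z]
def az(deg):return np.array([np.cos(np.radians(deg)),np.sin(np.radians(deg)),0])
def delta(p,R,p0=None,R0=None):
    from workcell import bot
    s=bot.read_state()
    if p0 is None:p0=s["tool_pos"]
    if R0 is None:R0=Ro.from_rotvec(s["tcp_rot"]).as_matrix()
    print("shift",np.round(R0.T@(p-p0)/.25,4),"turn",np.round(Ro.from_matrix(R0.T@R).as_rotvec(degrees=True)/45,4))
E
python3 - <<'E'
from h import *
s,_=pickle.load(open("a.pkl","rb"))
print(Ro.from_rotvec(s["tcp_rot"]).as_matrix().round(3))
print(s["q"])
delta(np.array([.289,.609,.38]),tool(-Z,az(36)))
delta(np.array([.40,.40,.38]),tool(-Z,az(36)))
E
```

```text
[[-0.904  0.428 -0.001]
 [ 0.428  0.904 -0.002]
 [ 0.    -0.002 -1.   ]]
[ 1.09111288e+00  2.64770312e-01  1.60540072e+00 -2.67766190e-05
  1.27370697e+00 -3.68829934e-02]
shift [-0.0009 -0.0024 -0.5991] turn [-2.300e-03  5.000e-04  6.363e-01]
shift [-0.7602 -0.5676 -0.5982] turn [-2.300e-03  5.000e-04  6.363e-01]
```

play_rows([
  [[0,0,-0.2],[0,0,0]],
  [[0,0,-0.4],[0,0,0]],
  [[0,0,-0.6],[0,0,0.1]],
  [[-0.15,-0.1,-0.6],[0,0,0.2]],
  [[-0.3,-0.2,-0.6],[0,0,0.3]],
  [[-0.45,-0.33,-0.6],[0,0,0.4]],
  [[-0.6,-0.45,-0.6],[0,0,0.5]],
  [[-0.76,-0.57,-0.6],[0,0,0.636]],
  [[-0.76,-0.57,-0.6],[0,0,0.636]],
], claw=-1, newtons=40)

```text
time: 0.9
tool_pos: [0.4005, 0.3972, 0.3812]
tcp_rot: [1.432, 2.795, -0.001]
wrist_force: [0.4, 0.0, 0.9]
width: -0.0
grip_force: 0.0
```

Run:
```python
from h import *
delta(np.array([.589,.056,.23]),tool(-Z,X))
```

```text
shift [-1.5479 -0.1851  0.606 ] turn [1.000e-04 1.000e-03 6.097e-01]
```

play_rows([
  [[-0.16,-0.02,0],[0,0,0.08]],
  [[-0.32,-0.04,0],[0,0,0.16]],
  [[-0.48,-0.06,0],[0,0,0.24]],
  [[-0.64,-0.08,0],[0,0,0.32]],
  [[-0.8,-0.1,0],[0,0,0.4]],
  [[-0.96,-0.12,0],[0,0,0.5]],
  [[-0.96,-0.12,0],[0,0,0.61]],
])

```text
time: 1.48
tool_pos: [0.5193, 0.1816, 0.3807]
tcp_rot: [2.06, 2.368, -0.004]
wrist_force: [0.1, 0.6, -0.7]
width: -0.004
grip_force: 0.0
```

Run:
```python
from h import *
delta(np.array([.589,.056,.20]),tool(-Z,X))
```

```text
shift [-0.5333  0.2061  0.725 ] turn [ 0.0005  0.0052 -0.0075]
```

play_rows([
  [[-0.15,0.06,0],[0,0,0]],
  [[-0.3,0.12,0],[0,0,0]],
  [[-0.42,0.17,0.1],[0,0,0]],
  [[-0.533,0.206,0.22],[0,0,0]],
  [[-0.533,0.206,0.36],[0,0,0]],
  [[-0.533,0.206,0.5],[0,0,0]],
  [[-0.533,0.206,0.64],[0,0,0]],
  [[-0.533,0.206,0.725],[0,0,0]],
  [[-0.533,0.206,0.725],[0,0,0]],
])

```text
time: 2.23
tool_pos: [0.5827, 0.0633, 0.1928]
tcp_rot: [-2.044, -2.374, 0.014]
wrist_force: [-0.3, 0.6, -0.5]
width: 0.005
grip_force: 0.0
```

play_rows([
  [[0,0,0.06],[0,0,0]],
  [[0,0,0.11],[0,0,0]],
  [[0,0,0.16],[0,0,0]],
  [[0,0,0.2],[0,0,0]],
  [[0,0,0.24],[0,0,0]],
  [[0,0,0.28],[0,0,0]],
  [[0,0,0.32],[0,0,0]],
  [[0,0,0.36],[0,0,0]],
  [[0,0,0.4],[0,0,0]],
  [[0,0,0.43],[0,0,0]],
  [[0,0,0.45],[0,0,0]],
  [[0,0,0.46],[0,0,0]],
  [[0,0,0.46],[0,0,0]],
])

```text
time: 3.32
tool_pos: [0.5866, 0.0638, 0.084]
tcp_rot: [-2.049, -2.38, 0.002]
wrist_force: [0.1, -0.9, 0.1]
width: -0.0
grip_force: 0.0
```

play_rows([
  [[0,0,0.012],[0,0,0]],
  [[0,0,0.024],[0,0,0]],
  [[0,0,0.034],[0,0,0]],
  [[0,0,0.034],[0,0,0]],
])

```text
time: 3.65
tool_pos: [0.5872, 0.0638, 0.0762]
tcp_rot: [-2.049, -2.381, 0.0]
wrist_force: [-0.2, -0.1, 0.5]
width: 0.004
grip_force: 0.2
```

Run:
```python
from h import *
from workcell import cams,bot
a=cams.read_camera("scene")["image"][100:290,190:400];b=cams.read_camera("side")["image"][200:350,170:410]
o=np.hstack([cv2.resize(a,(398,360)),cv2.resize(b,(400,360))]);cv2.imwrite("pics/c.png",o[:,:,::-1])
print(bot.read_state()["wrist_force"])
```

```text
[0.07612949 0.31918546 0.46756099]
```

View pics/c.png

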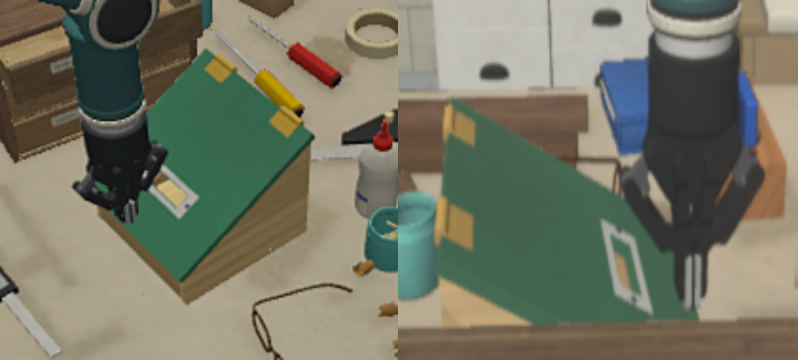

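The lid is nearly down, with the fingertips at its free edge. I'll keep pressing in small steps until it is firm.

play_rows([
  [[0,0,0.008],[0,0,0]],
  [[0,0,0.016],[0,0,0]],
  [[0,0,0.02],[0,0,0]],
  [[0,0,0.02],[0,0,0]],
])

```text
time: 4.08
tool_pos: [0.5877, 0.0639, 0.0718]
tcp_rot: [2.049, 2.381, 0.0]
wrist_force: [-0.5, 0.1, 2.9]
width: 0.0
grip_force: 1.1
```

play_rows([
  [[0,0,0.008],[0,0,0]],
  [[0,0,0.016],[0,0,0]],
  [[0,0,0.016],[0,0,0]],
])

```text
time: 4.33
tool_pos: [0.5883, 0.0639, 0.0711]
tcp_rot: [2.049, 2.381, 0.001]
wrist_force: [-8.2, -0.5, 19.4]
width: 0.002
grip_force: 10.8
```

play_rows([
  [[0,-0.03,-0.08],[0,0,0]],
  [[0,0,-0.2],[0,0,0]],
  [[0,0.05,-0.35],[0,0,0]],
  [[0,0.12,-0.5],[0,0,0]],
  [[0,0.2,-0.66],[0,0,0]],
  [[0,0.23,-0.75],[0,0,0]],
  [[0,0.23,-0.75],[0,0,0]],
  [[0,0.23,-0.75],[0,0,0]],
])

```text
time: 5.0
tool_pos: [0.6458, 0.0725, 0.2572]
tcp_rot: [2.048, 2.379, 0.004]
wrist_force: [-1.0, -0.6, -0.7]
width: 0.003
grip_force: 0.0
```

```bash
cat >> h.py <<'E'
def wshot(tag):
    from workcell import bot,cams
    s=bot.read_state();c=cams.read_camera("wrist")
    T=np.eye(4);T[:3,:3]=Ro.from_rotvec(s["tcp_rot"]).as_matrix();T[:3,3]=s["tool_pos"]
    c["T"]=T@c["mount"];pickle.dump(c,open(tag+".pkl","wb"))
    return c
E
python3 - <<'E'
from h import *
c=wshot("w1");cv2.imwrite("pics/w1.png",c["image"][:,:,::-1])
from workcell import bot,cams
pickle.dump((cams.read_camera("scene"),cams.read_camera("side")),open("s1.pkl","wb"))
s=bot.read_state();print(s["tool_pos"],s["wrist_force"],s["q"])
E
```

```text
[0.64257235 0.07224896 0.25244157] [ 0.05090477  0.46226075 -0.21771775] [ 7.34698316e-02  2.01783851e-01  1.64066517e+00 -3.92657283e-05
  1.30355122e+00 -7.59324046e-02]
```

View pics/w1.png

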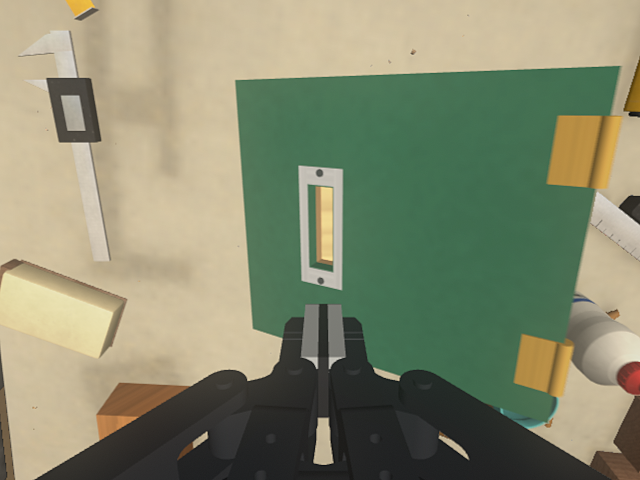

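Wrist view: lid shut, frame outer corners at (299,166), (342,169), (342,290) and (299,282), lid corners at (236,81) and (619,66). I'll measure this across the views.

Run:
```python
from h import *
np.set_printoptions(precision=4,suppress=True)
w=pickle.load(open("w1.pkl","rb"));A,B=pickle.load(open("s1.pkl","rb"))
def quads(c,roi):
    g=blobs(mask(c["image"],(65,80,20),(95,255,255)),roi,200)
    return [cv2.approxPolyDP(k,3,True)[:,0].tolist() for k in g[:5]]
print("w",quads(w,(200,40,640,400)));print("A",quads(A,(190,100,400,300)));print("B",quads(B,(170,200,410,350)))
# predicted frame corners from the model, in each view
S=H+U30*-.165+N30*.010
print("pred slot",S)
for c in(w,A,B):print([proj(c,S+U30*a*.019+Y*b*.047).round(1).tolist() for a,b in((-1,1),(1,1),(1,-1),(-1,-1))])
# wrist rays on the shut plane (through S)
def onpl(c,uv):
    o,d=ray(c,uv);return o+d*(((S-o)@N30)/(d@N30))
```

```text
w [[[619, 66], [236, 81], [270, 82], [264, 94], [257, 91], [257, 101], [256, 93], [251, 92], [256, 99], [250, 102], [246, 112], [250, 118], [244, 119], [249, 122], [243, 128], [250, 139], [247, 147], [252, 147], [249, 151], [253, 158], [249, 160], [254, 173], [249, 174], [254, 180], [259, 179], [257, 188], [261, 189], [257, 190], [262, 191], [254, 199], [260, 198], [256, 201], [260, 207], [257, 210], [262, 213], [257, 214], [263, 236], [260, 241], [264, 241], [260, 246], [264, 245], [260, 249], [264, 254], [261, 259], [264, 256], [264, 266], [270, 268], [264, 270], [266, 278], [261, 282], [268, 281], [265, 290], [271, 295], [266, 298], [275, 306], [270, 307], [272, 311], [267, 317], [271, 315], [272, 320], [277, 320], [274, 333], [254, 327], [282, 336], [283, 324], [291, 316], [303, 316], [306, 302], [341, 303], [343, 317], [354, 316], [362, 324], [367, 359], [372, 366], [401, 375], [410, 369], [424, 369], [478, 399], [542, 399], [541, 395], [536, 397], [540, 393], [553, 397], [514, 384], [512, 377], [521, 332], [562, 341], [593, 192], [589, 188], [544, 183], [555, 116], [609, 114]],
[... 506 characters left out ...]
3], [300, 331], [294, 327], [297, 324], [293, 322], [292, 309], [288, 309], [291, 302], [285, 295], [282, 297], [288, 290], [282, 291], [282, 287], [287, 288], [277, 284], [280, 279], [272, 282], [274, 277], [269, 278], [257, 267], [254, 268], [259, 270], [251, 274], [252, 264], [247, 266], [249, 262], [242, 259], [244, 262], [236, 263], [236, 268], [229, 265], [229, 259], [221, 265], [199, 260], [198, 280], [217, 290], [214, 306], [198, 300], [193, 304], [189, 282]]]
pred slot [0.6457 0.0642 0.1017]
[[297.4, 162.1], [343.7, 166.3], [341.1, 290.5], [299.0, 280.0]]
[[261.8, 194.6], [272.3, 183.1], [295.4, 204.9], [284.4, 216.9]]
[[321.9, 333.7], [298.3, 324.3], [290.3, 292.2], [311.3, 301.1]]
```

Run:
```python
from h import *
np.set_printoptions(precision=4,suppress=True)
w=pickle.load(open("w1.pkl","rb"));A,B=pickle.load(open("s1.pkl","rb"))
W=[(298,165),(343,168),(342,290),(299.5,280.5)];AA=[(261,194),(272,182.5),(296,204.3),(285.5,216)]
P=[tri(ray(w,a),ray(A,b)) for a,b in zip(W,AA)]
for p in P:print(p[0],p[1][0])
p=np.array([q[0] for q in P]);print(p.mean(0),"long",(p[0]+p[1]-p[2]-p[3])/2,"short",(p[1]+p[2]-p[0]-p[3])/2)
S=H+U30*-.165+N30*.010
q=[]
for uv in W:
    o,d=ray(w,uv);q.append(o+d*(((S-o)@N30)/(d@N30)))
q=np.array(q);print("wrist on plane",q.mean(0),"long",(q[0]+q[1]-q[2]-q[3])/2,"short",(q[1]+q[2]-q[0]-q[3])/2)
l=(q[0]+q[1]-q[2]-q[3]);print(np.degrees(np.arctan2(-l[0],l[1])))
R=tool(-Z,az(5.2))
delta(np.array([.504,-.30,.26]),R)
```

```text
[0.6221 0.1073 0.0958] 0.0014822788252363283
[0.6545 0.1123 0.1141] 0.00015525158315599902
[0.67   0.0205 0.1117] 0.0007074322857994641
[0.6377 0.0152 0.0938] 0.0012096058499905392
[0.6461 0.0639 0.1038] long [-0.0156  0.0919  0.0022] short [0.0323 0.0051 0.0181]
wrist on plane [0.646  0.0635 0.1018] long [-0.0139  0.0912 -0.0003] short [0.0321 0.0056 0.0188]
8.635825786209386
shift [-1.3899 -0.7699 -0.0273] turn [-0.0056 -0.0002  0.0747]
```

play_rows([
  [[-0.14,-0.08,-0.05],[0,0,0.02]],
  [[-0.28,-0.16,-0.1],[0,0,0.04]],
  [[-0.42,-0.24,-0.1],[0,0,0.06]],
  [[-0.56,-0.32,-0.1],[0,0,0.075]],
  [[-0.7,-0.4,-0.1],[0,0,0.075]],
  [[-0.83,-0.48,-0.1],[0,0,0.075]],
  [[-0.97,-0.56,-0.1],[0,0,0.075]],
  [[-1,-0.65,-0.1],[0,0,0.075]],
  [[-1,-0.76,-0.1],[0,0,0.075]],
  [[-1,-0.76,-0.1],[0,0,0.075]],
  [[-1,-0.76,-0.1],[0,0,0.075]],
], claw=0)

```text
time: 6.07
tool_pos: [0.4915, -0.203, 0.278]
tcp_rot: [-2.119, -2.315, 0.001]
wrist_force: [0.5, 0.6, -0.3]
width: 0.498
grip_force: 0.0
```

Run:
```python
from h import *
c=wshot("w2");cv2.imwrite("pics/w2.png",c["image"][:,:,::-1])
delta(np.array([.504,-.335,.24]),tool(-Z,az(5.2)))
```

```text
shift [-0.5311 -0.0018  0.1532] turn [-0.002  -0.0018 -0.0016]
```

View pics/w2.png

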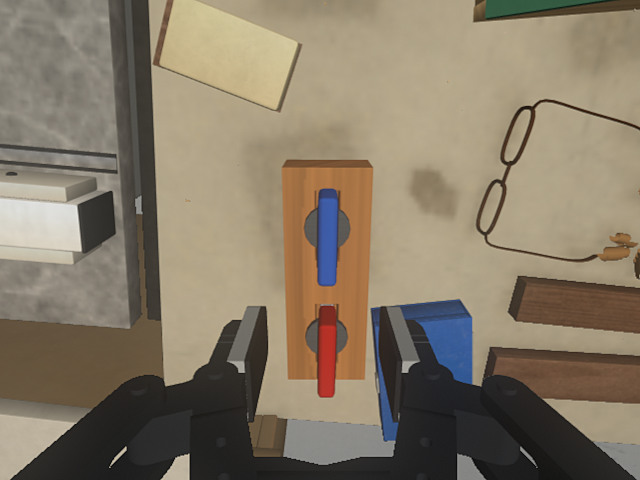

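Wrist view: both bolts are upright. The red handle runs (327,306)–(327,397) and the blue (328,189)–(328,285), aligned with the tool's x. The second place is over red.

play_rows([
  [[-0.15,0,0],[0,0,0]],
  [[-0.3,0,0],[0,0,0]],
  [[-0.45,0,0.05],[0,0,0]],
  [[-0.53,0,0.1],[0,0,0]],
  [[-0.53,0,0.15],[0,0,0]],
  [[-0.53,0,0.15],[0,0,0]],
  [[-0.53,0,0.15],[0,0,0]],
])

```text
time: 6.7
tool_pos: [0.5054, -0.3334, 0.2404]
tcp_rot: [-2.115, -2.317, -0.0]
wrist_force: [0.1, 1.0, -0.3]
width: 0.5
grip_force: 0.0
```

Run:
```python
from h import *
np.set_printoptions(precision=4,suppress=True)
w2=pickle.load(open("w2.pkl","rb"));w3=wshot("w3");A,B=pickle.load(open("s1.pkl","rb"))
E={}
for n,c in(("w2",w2),("w3",w3)):
    im=c["image"]
    m=mask(im,(0,150,60),(8,255,255))|mask(im,(172,150,60),(180,255,255))
    k=blobs(m,(260,100,400,480),200)[0];r=cv2.minAreaRect(k);b=cv2.boxPoints(r)
    print(n,r)
    b=b[np.argsort(b[:,1])];E[n]=(b[:2].mean(0),b[2:].mean(0))
    print([plane(c,e,.105) for e in E[n]])
for i in(0,1):print(tri(ray(w2,E["w2"][i]),ray(w3,E["w3"][i])))
from workcell import bot;print(bot.read_state()["tool_pos"],bot.read_state()["q"])
```

```text
w2 ((327.0, 351.0), (90.0, 18.0), 90.0)
[array([ 0.5021, -0.2846,  0.105 ]), array([ 0.5106, -0.3756,  0.105 ])]
w3 ((324.5, 228.5), (109.0, 23.0), 90.0)
[array([ 0.5032, -0.2978,  0.105 ]), array([ 0.5106, -0.3768,  0.105 ])]
(array([ 0.504 , -0.304 ,  0.0676]), [np.float64(0.00020523262506506008), np.float64(0.0002052326250652683)])
(array([ 0.5108, -0.3783,  0.1017]), [np.float64(7.328205025859627e-05), np.float64(7.328205025870264e-05)])
[ 0.5059 -0.3335  0.2418] [-0.6242  0.1293  1.7441  0.0006  1.2702 -0.7163]
```

Run:
```python
from h import *
delta(np.array([.507,-.3373,.074]),tool(-Z,az(5.4)))
```

```text
shift [-0.0168  0.0037  0.6712] turn [-0.0014 -0.0021 -0.003 ]
```

play_rows([
  [[-0.017,0.004,0.13],[0,0,0]],
  [[-0.017,0.004,0.26],[0,0,0]],
  [[-0.017,0.004,0.38],[0,0,0]],
  [[-0.017,0.004,0.48],[0,0,0]],
  [[-0.017,0.004,0.56],[0,0,0]],
  [[-0.017,0.004,0.62],[0,0,0]],
  [[-0.017,0.004,0.67],[0,0,0]],
  [[-0.017,0.004,0.67],[0,0,0]],
  [[-0.017,0.004,0.67],[0,0,0]],
])

```text
time: 7.5
tool_pos: [0.5074, -0.3384, 0.0754]
tcp_rot: [-2.117, -2.321, -0.0]
wrist_force: [0.8, -0.1, -0.2]
width: 0.498
grip_force: 0.0
```

play_rows([
  [[0,0,0],[0,0,0]],
  [[0,0,0],[0,0,0]],
  [[0,0,0],[0,0,0]],
  [[0,0,0],[0,0,0]],
  [[0,0,0],[0,0,0]],
  [[0,0,0],[0,0,0]],
  [[0,0,0],[0,0,0]],
  [[0,0,0],[0,0,0]],
], claw=-1, newtons=60)

```text
time: 8.17
tool_pos: [0.5083, -0.3401, 0.0771]
tcp_rot: [2.117, 2.317, 0.001]
wrist_force: [-0.2, 1.1, 5.9]
width: 0.176
grip_force: 59.5
```

play_rows([
  [[0,0,-0.04],[0,0,0]],
  [[0,0,-0.1],[0,0,0]],
  [[0,0,-0.18],[0,0,0]],
  [[0,0,-0.28],[0,0,0]],
  [[0,0,-0.4],[0,0,0]],
  [[0,0,-0.54],[0,0,0]],
  [[0,0,-0.68],[0,0,0]],
  [[0,0,-0.8],[0,0,0]],
  [[0,0,-0.8],[0,0,0]],
  [[0,0,-0.8],[0,0,0]],
])

```text
time: 9.0
tool_pos: [0.5079, -0.34, 0.2783]
tcp_rot: [2.115, 2.316, 0.001]
wrist_force: [-0.4, -0.1, -2.5]
width: 0.171
grip_force: 58.7
```

Run:
```python
from h import *
c=wshot("w4")
from workcell import cams,bot
a=cams.read_camera("scene")["image"][230:410,200:400]
o=np.hstack([cv2.resize(c["image"],(440,330)),cv2.resize(a,(360,330))]);cv2.imwrite("pics/d.png",o[:,:,::-1])
s=bot.read_state();print(s["tool_pos"],s["wrist_force"],s["width"],s["grip_force"])
```

```text
[ 0.50604648 -0.33860924  0.27368696] [ 0.17760138  0.95630057 -2.10316567] 0.17945044121028786 58.69020402431488
```

View pics/d.png

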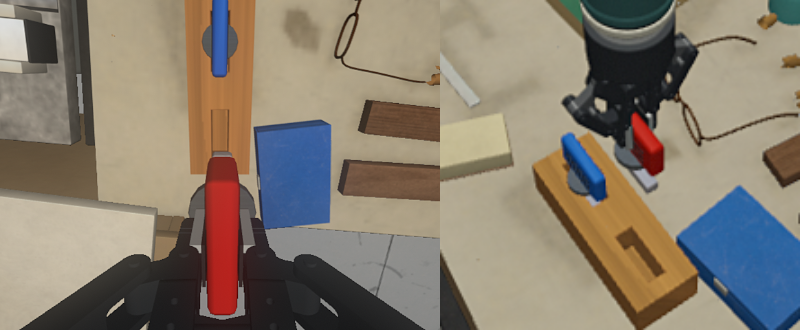

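Red bolt lifted cleanly, blue still parked. I'll measure the bolt's offset in the hand and plan the carry.

Run:
```python
from h import *
np.set_printoptions(precision=4,suppress=True)
c=pickle.load(open("w4.pkl","rb"));im=c["image"]
m=mask(im,(0,150,60),(8,255,255))|mask(im,(172,150,60),(180,255,255))
k=blobs(m,(200,150,450,480),200)[0];r=cv2.minAreaRect(k);p=k[:,0];print(r,cv2.approxPolyDP(k,3,True)[:,0].tolist())
u0=r[0][0]
for v in(p[:,1].min(),p[:,1].max()):
    for z in(-.029,-.033,.013):
        print(v,z,plane(c,(u0,v),z,c["mount"]))
# dark collar left/right extremes later; T-head end visible above handle
S=np.array([.646,.0637,.1025])
R=tool(-N30,U30)
print(S+N30*.12)
delta(S+N30*.12,R)
```

```text
((323.0, 342.5), (229.0, 50.0), 90.0) [[312, 228], [305, 231], [298, 267], [302, 446], [311, 457], [334, 457], [342, 451], [345, 433], [348, 269], [340, 230]]
228 -0.029 [ 0.0481  0.0003 -0.029 ]
228 -0.033 [ 0.0493  0.0003 -0.033 ]
228 0.013 [0.0352 0.0004 0.013 ]
457 -0.029 [-0.0351  0.0004 -0.029 ]
457 -0.033 [-0.031   0.0004 -0.033 ]
457 0.013 [-0.0789  0.0005  0.013 ]
[0.5866 0.055  0.2064]
shift [1.5386 0.4637 0.2706] turn [-0.6688  0.0161 -0.0683]
```

play_rows([
  [[0.12,0.03,0],[0,0,0]],
  [[0.25,0.07,0],[0,0,0]],
  [[0.38,0.11,0],[0,0,-0.02]],
  [[0.5,0.15,0],[0,0,-0.04]],
  [[0.62,0.19,0],[-0.1,0,-0.06]],
  [[0.74,0.23,0],[-0.2,0,-0.07]],
  [[0.86,0.27,0],[-0.3,0,-0.07]],
  [[0.98,0.3,0],[-0.42,0,-0.07]],
  [[1,0.3,0],[-0.55,0.008,-0.07]],
  [[1,0.3,0],[-0.669,0.016,-0.068]],
  [[1,0.3,0],[-0.669,0.016,-0.068]],
  [[1,0.3,0],[-0.669,0.016,-0.068]],
])

```text
time: 10.1
tool_pos: [0.556, -0.0829, 0.2709]
tcp_rot: [1.801, 2.079, 0.552]
wrist_force: [0.3, 0.1, -1.3]
width: 0.171
grip_force: 59.2
```

```bash
cat >> h.py <<'E'
S=np.array([.646,.0637,.1025])
def ins(h,x=-.001,y=0.):return S+N30*h+Y*x+U30*y
RI=tool(-N30,U30)
E
python3 - <<'E'
from h import *
delta(ins(.10),RI)
E
```

```text
shift [0.5244 0.0465 0.4037] turn [-0.0072 -0.0005 -0.002 ]
```

play_rows([
  [[0.13,0.01,0],[0,0,0]],
  [[0.26,0.025,0],[0,0,0]],
  [[0.4,0.035,0],[0,0,0]],
  [[0.524,0.046,0.05],[-0.007,0,0]],
  [[0.524,0.046,0.16],[-0.007,0,0]],
  [[0.524,0.046,0.26],[-0.007,0,0]],
  [[0.524,0.046,0.35],[-0.007,0,0]],
  [[0.524,0.046,0.4],[-0.007,0,0]],
  [[0.524,0.046,0.4],[-0.007,0,0]],
  [[0.524,0.046,0.4],[-0.007,0,0]],
  [[0.524,0.046,0.4],[-0.007,0,0]],
])

```text
time: 11.02
tool_pos: [0.6008, 0.0546, 0.195]
tcp_rot: [1.791, 2.071, 0.561]
wrist_force: [0.0, -0.1, -1.2]
width: 0.175
grip_force: 59.2
```

Run:
```python
from h import *
from workcell import bot,cams
c=wshot("w5");delta(ins(.075),RI);delta(ins(.06),RI)
a=cams.read_camera("scene");b=cams.read_camera("side");pickle.dump((a,b),open("s5.pkl","wb"))
for cc in(c,a,b):print([proj(cc,S+U30*i*.019+Y*j*.047).round().tolist() for i,j in((-1,1),(1,1),(1,-1),(-1,-1))])
o=np.hstack([cv2.resize(c["image"],(400,300)),cv2.resize(a["image"][130:280,190:390],(400,300))]);
o=np.vstack([o,np.hstack([cv2.resize(b["image"][190:340,200:400],(400,300)),cv2.resize(c["image"][100:340,160:480],(400,300))])])
cv2.imwrite("pics/e.png",o[:,:,::-1])
```

```text
shift [ 0.0066 -0.0279  0.1142] turn [0.0112 0.0027 0.0006]
shift [ 0.0067 -0.0284  0.1742] turn [0.0112 0.0027 0.0006]
[[278.0, 159.0], [343.0, 159.0], [341.0, 304.0], [282.0, 304.0]]
[[262.0, 194.0], [272.0, 183.0], [296.0, 205.0], [285.0, 217.0]]
[[322.0, 333.0], [298.0, 324.0], [290.0, 292.0], [311.0, 301.0]]
```

View pics/e.png

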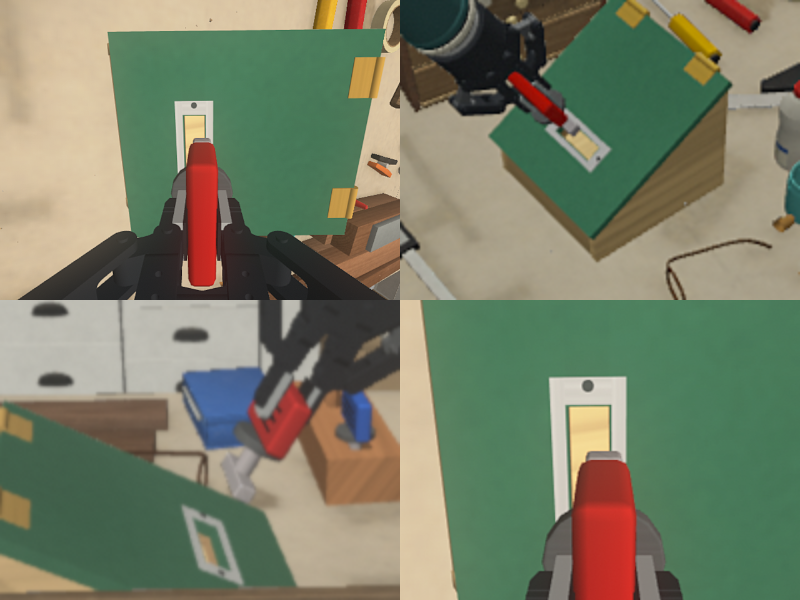

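Frame seen at (279–341, 162) against a predicted (278–343, 159), which agrees within 1–2 mm. I'll correct the position and descend to just above the slot.

play_rows([
  [[0.006,-0.028,0.02],[0.011,0.003,0]],
  [[0.006,-0.028,0.06],[0.011,0.003,0]],
  [[0.006,-0.028,0.1],[0.011,0.003,0]],
  [[0.006,-0.028,0.114],[0.011,0.003,0]],
  [[0.006,-0.028,0.114],[0.011,0.003,0]],
  [[0.006,-0.028,0.114],[0.011,0.003,0]],
  [[0.006,-0.028,0.114],[0.011,0.003,0]],
])

```text
time: 11.75
tool_pos: [0.6079, 0.0574, 0.1659]
tcp_rot: [1.796, 2.079, 0.556]
wrist_force: [-0.8, 1.0, -1.2]
width: 0.172
grip_force: 59.2
```

Run:
```python
from h import *
c=wshot("w6");delta(ins(.05),RI)
im=c["image"]
b=mask(im,(65,80,20),(95,255,255))
# frame: predicted corner vs seen; slot inner top end, and T-head/handle columns
print([proj(c,S+U30*i*.019+Y*j*.046).round(1).tolist() for i,j in((-1,1),(1,1))],[proj(c,S+U30*i*.010+Y*j*.032).round(1).tolist() for i,j in((-1,1),(1,1))])
for v in(165,172,180,190):
    d=np.diff((b[v]>0).astype(int));print(v,(np.nonzero(d)[0]+1)[:30].tolist())
cv2.imwrite("pics/f.png",cv2.resize(im[100:340,160:480],(640,480),interpolation=cv2.INTER_CUBIC)[:,:,::-1])
```

```text
shift [-0.001   0.0062  0.0976] turn [-0.0011 -0.001   0.0009]
[[289.6, 172.3], [362.9, 172.4]] [[307.3, 198.8], [345.1, 198.8]]
165 [186, 187, 190, 191, 192, 193, 194, 604]
172 [187, 188, 192, 193, 194, 332, 360]
180 [188, 189, 195, 291, 361]
190 [189, 190, 195, 291, 361]
```

View pics/f.png

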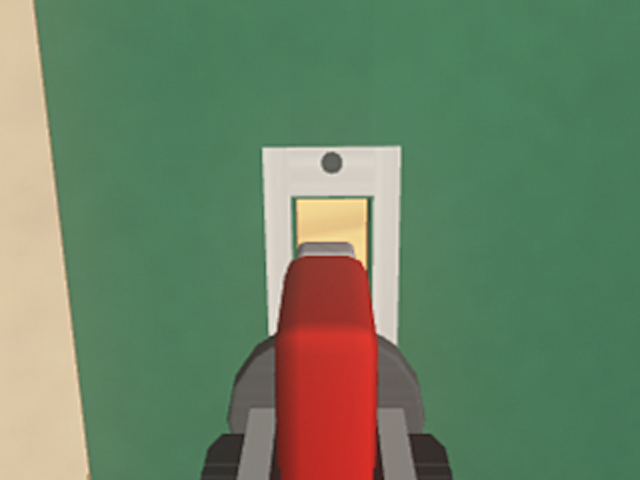

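Slot opening centre at column 326.5 and head at 323.5, so the head is about 1.6 mm down-slope. I'll correct that and insert.

play_rows([
  [[-0.001,0.0065,0],[0,0,0]],
  [[-0.001,0.0065,0.02],[0,0,0]],
  [[-0.001,0.0065,0.04],[0,0,0]],
  [[-0.001,0.0065,0.06],[0,0,0]],
  [[-0.001,0.0065,0.08],[0,0,0]],
  [[-0.001,0.0065,0.1],[0,0,0]],
  [[-0.001,0.0065,0.12],[0,0,0]],
  [[-0.001,0.0065,0.12],[0,0,0]],
  [[-0.001,0.0065,0.12],[0,0,0]],
])

```text
time: 12.55
tool_pos: [0.6238, 0.0596, 0.1399]
tcp_rot: [1.797, 2.08, 0.555]
wrist_force: [-0.4, -0.6, -1.1]
width: 0.172
grip_force: 59.2
```

Run:
```python
from h import *
delta(ins(.021),RI)
```

```text
shift [-0.0005  0.0037  0.0908] turn [-0.0032 -0.0012  0.0009]
```

No contact force, so it is going in. Continue to seating.

play_rows([
  [[0,0.003,0.015],[-0.003,0,0]],
  [[0,0.003,0.03],[-0.003,0,0]],
  [[0,0.003,0.045],[-0.003,0,0]],
  [[0,0.003,0.06],[-0.003,0,0]],
  [[0,0.003,0.07],[-0.003,0,0]],
  [[0,0.003,0.08],[-0.003,0,0]],
  [[0,0.003,0.08],[-0.003,0,0]],
  [[0,0.003,0.08],[-0.003,0,0]],
])

```text
time: 13.22
tool_pos: [0.6344, 0.0611, 0.1235]
tcp_rot: [1.795, 2.077, 0.558]
wrist_force: [-0.6, -0.0, -2.7]
width: 0.174
grip_force: 59.2
```

play_rows([
  [[0,0,0.006],[0,0,0]],
  [[0,0,0.012],[0,0,0]],
  [[0,0,0.012],[0,0,0]],
])

```text
time: 13.47
tool_pos: [0.6362, 0.0613, 0.1213]
tcp_rot: [1.794, 2.077, 0.558]
wrist_force: [-0.5, 0.4, -1.7]
width: 0.176
grip_force: 59.3
```

play_rows([
  [[0,0,0.006],[0,0,0]],
  [[0,0,0.012],[0,0,0]],
  [[0,0,0.012],[0,0,0]],
])

```text
time: 13.72
tool_pos: [0.6365, 0.0613, 0.121]
tcp_rot: [1.794, 2.079, 0.557]
wrist_force: [-24.9, -5.0, 23.7]
width: 0.179
grip_force: 64.4
```

Run:
```python
from h import *
from workcell import bot
delta(ins(.018),RI);print(bot.read_state()["wrist_force"])
```

```text
shift [-0.0001 -0.0031  0.0117] turn [ 0.0001 -0.0015  0.0017]
[-24.86285765  -4.97170889  23.73907283]
```

play_rows([
  [[0,-0.002,-0.008],[0,0,0]],
  [[0,-0.003,-0.008],[0,0,0]],
  [[0,-0.003,-0.008],[0,0,0]],
])

```text
time: 13.97
tool_pos: [0.6363, 0.0612, 0.1211]
tcp_rot: [1.794, 2.076, 0.559]
wrist_force: [-7.0, -1.9, 8.9]
width: 0.176
grip_force: 61.0
```

Run:
```python
from h import *
from workcell import bot
c=wshot("w7");delta(ins(.021),RI);print(bot.read_state()["wrist_force"],bot.read_state()["q"])
```

```text
shift [ 0.0004 -0.0027  0.0004] turn [ 0.003  -0.0007  0.0011]
[-9.04527217 -1.70698277  9.48652055] [ 0.02342329  0.02521474  2.19124537  0.15581121  0.40682722 -0.24933148]
```

play_rows([
  [[0,-0.001,-0.004],[0,0,0.1]],
  [[0,-0.001,-0.004],[0,0,0.2]],
  [[0,-0.001,-0.004],[0,0,0.3]],
  [[0,-0.001,-0.004],[0,0,0.4]],
  [[0,-0.001,-0.004],[0,0,0.5]],
  [[0,-0.001,-0.004],[0,0,0.5]],
])

```text
time: 14.52
tool_pos: [0.6352, 0.0612, 0.1206]
tcp_rot: [2.218, 1.725, 0.657]
wrist_force: [-2.0, 0.0, 1.8]
width: 0.173
grip_force: 59.8
```

Run:
```python
from h import *
from workcell import bot
delta(ins(.021),tool(-N30,-Y));s=bot.read_state();print(s["wrist_force"],s["torque"],s["q"])
```

```text
shift [0.0004 0.0021 0.0007] turn [-3.0000e-04 -1.6000e-03  1.4985e+00]
[-2.02434118  0.00841427  1.8021964 ] [0.02652957 0.52890021 0.02389063] [0.0234821  0.02444686 2.19268437 0.15575222 0.40769369 0.14552775]
```

play_rows([
  [[0,0,0],[0,0,0.12]],
  [[0,0,0],[0,0,0.25]],
  [[0,0,0],[0,0,0.38]],
  [[0,0,0],[0,0,0.5]],
  [[0,0,0],[0,0,0.62]],
  [[0,0,0],[0,0,0.75]],
  [[0,0,0],[0,0,0.75]],
])

```text
time: 15.1
tool_pos: [0.6351, 0.0612, 0.1205]
tcp_rot: [2.734, 1.052, 0.767]
wrist_force: [-1.5, 0.1, 1.3]
width: 0.174
grip_force: 59.8
```

play_rows([
  [[0,0,0],[0,0,0.12]],
  [[0,0,0],[0,0,0.25]],
  [[0,0,0],[0,0,0.38]],
  [[0,0,0],[0,0,0.5]],
  [[0,0,0],[0,0,0.62]],
  [[0,0,0],[0,0,0.75]],
  [[0,0,0],[0,0,0.75]],
  [[0,0,0],[0,0,0.75]],
])

```text
time: 15.77
tool_pos: [0.6351, 0.0612, 0.1205]
tcp_rot: [-2.991, -0.227, -0.803]
wrist_force: [-2.0, -1.6, 2.3]
width: 0.177
grip_force: 59.9
```

Run:
```python
from h import *
from workcell import bot,cams
delta(ins(.021),tool(-N30,-Y));s=bot.read_state();print(s["wrist_force"],s["torque"],s["q"])
c=wshot("w8")
a=cams.read_camera("scene")["image"][130:280,190:390];b=cams.read_camera("side")["image"][190:340,200:400]
o=np.hstack([cv2.resize(a,(400,300)),cv2.resize(b,(400,300))])
o=np.vstack([o,np.hstack([cv2.resize(c["image"],(400,300)),np.zeros((300,400,3),np.uint8)])])
cv2.imwrite("pics/g.png",o[:,:,::-1])
```

```text
shift [0.0025 0.0004 0.0008] turn [-0.0011 -0.0011  0.0079]
[-2.01583027 -1.63379587  2.32910637] [-0.08662583  0.54515818 -0.00596707] [0.02344275 0.02428921 2.19288549 0.15579704 0.4076698  1.31616537]
```

View pics/g.png

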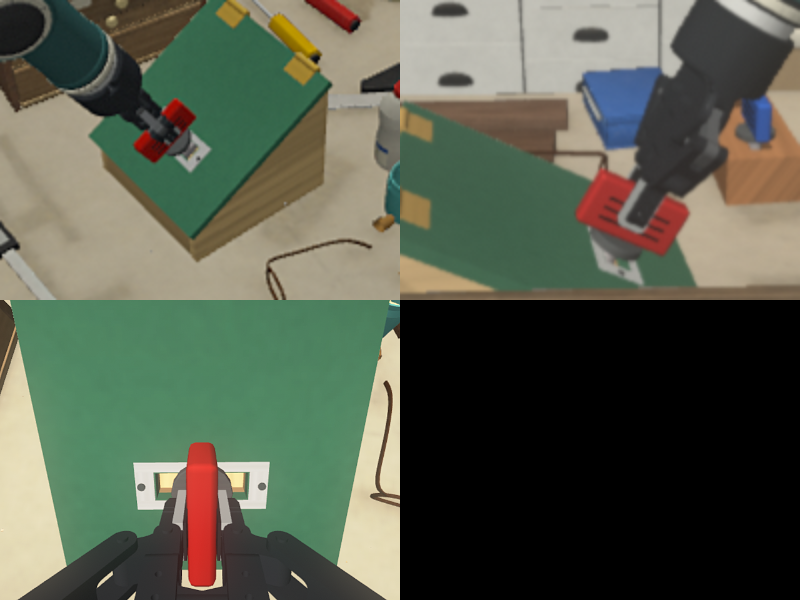

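The bolt is turned: the handle runs up and down the slope and the collar covers the slot at wrist pixel (202,488) in the crop. Release and retreat.

play_rows([
  [[0,0,0],[0,0,0]],
  [[0,0,0],[0,0,0]],
  [[0,0,0],[0,0,0]],
  [[0,0,0],[0,0,0]],
  [[0,0,0],[0,0,0]],
  [[0,0,0],[0,0,0]],
], claw=0.2)

```text
time: 16.42
tool_pos: [0.6353, 0.0612, 0.1208]
tcp_rot: [-2.99, -0.219, -0.803]
wrist_force: [0.8, -0.3, -0.7]
width: 0.604
grip_force: 0.0
```

play_rows([
  [[0,0,-0.05],[0,0,0]],
  [[0,0,-0.13],[0,0,0]],
  [[0,0,-0.23],[0,0,0]],
  [[0,0,-0.35],[0,0,0]],
  [[0,0,-0.47],[0,0,0]],
  [[0,0,-0.6],[0,0,0]],
  [[0,0,-0.6],[0,0,0]],
  [[0,0,-0.6],[0,0,0]],
  [[0,0,-0.6],[0,0,0]],
])

```text
time: 17.17
tool_pos: [0.5606, 0.0502, 0.2504]
tcp_rot: [-2.99, -0.218, -0.803]
wrist_force: [0.7, 0.0, 0.1]
width: 0.595
grip_force: 0.0
```

Run:
```python
from h import *
from workcell import bot,cams
np.set_printoptions(precision=4,suppress=True)
c=wshot("w9")
a=cams.read_camera("scene")["image"][130:280,190:390];B=cams.read_camera("side");b=B["image"][190:340,200:400]
o=np.hstack([cv2.resize(a,(400,300)),cv2.resize(b,(400,300))])
o=np.vstack([o,np.hstack([cv2.resize(c["image"],(400,300)),cv2.resize(c["image"][120:360,160:480],(400,300))])])
cv2.imwrite("pics/i.png",o[:,:,::-1])
# seat check: handle-top ends on plane at 50 mm above lid, and lid frame vs shut prediction
m=mask(c["image"],(0,150,60),(8,255,255))|mask(c["image"],(172,150,60),(180,255,255))
k=blobs(m,(200,100,450,480),200)[0];print(cv2.minAreaRect(k),cv2.approxPolyDP(k,3,True)[:,0].tolist())
print("pred top",[proj(c,S+N30*.05+U30*i*.038+Y*j*.008).round().tolist() for i in(-1,1) for j in(-1,1)])
print("pred frame",[proj(c,S+U30*i*.019+Y*j*.046).round().tolist() for i in(-1,1) for j in(-1,1)])
g=blobs(mask(c["image"],(65,80,20),(95,255,255)),(0,0,640,480),300);print([cv2.boundingRect(x) for x in g[:4]])
print(bot.read_state()["wrist_force"])
```

```text
((323.0, 225.5), (113.0, 24.0), 90.0) [[315, 169], [311, 182], [313, 279], [332, 282], [334, 178], [330, 169]]
pred top [[333.0, 282.0], [310.0, 282.0], [334.0, 172.0], [309.0, 172.0]]
pred frame [[380.0, 234.0], [264.0, 234.0], [383.0, 186.0], [261.0, 186.0]]
[(162, 0, 392, 296), (261, 166, 124, 120), (291, 277, 79, 18), (496, 10, 40, 31)]
[-0.4922  0.4039 -0.5033]
```

View pics/i.png

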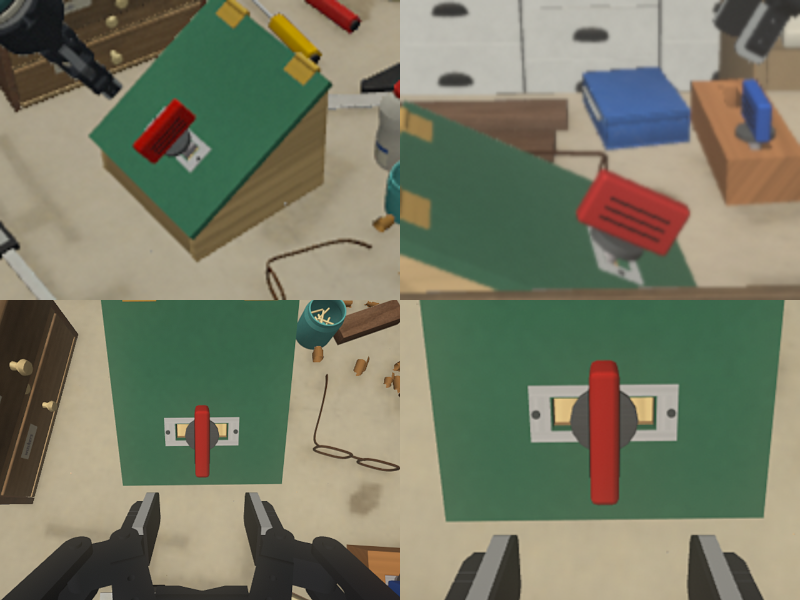

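The handle's top matches a seated bolt: measured (310–334, 169–282) px against a predicted (309–334, 172–282). It is aligned with the slope, the lid is shut, the blue bolt is in its pocket, and the robot is clear.

```bash
python3 -c "
from workcell import bot
print(bot.finish_job())"
```

```text
the job is handed in; nothing more can be done
None
```

I shut the lid, put the red bolt through the slot until its collar sat on the lid, turned it a quarter turn to lock, and let go. The blue bolt is still in its pocket, and I handed the job in at about 17 s; no verdict came back.

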